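Feed the vial carrier through the spring gate of the rinser lane

TASK

Load the white vial carrier into the rinser's in-feed lane: set it down in the flared mouth and slide it gently, without jamming it, along the floor so that it pushes the spring gate open, holds it open while passing, and lets it swing shut behind. Then press it home against the rubber pad at the far end with a firm but gentle push of about 10 N (never more than 16 N), leave it there flat and square against the pad with the gate shut, and let go; do not disturb the beaker, brush or wash bottle.

Things in the scene. Friction and masses are not known exactly. Their poses are not given: they have to be found in the camera images.
- carrier: loose white plastic vial carrier, 0.18-0.35 kg: a block 90 (x) x 44 (y) x 25 mm high with half-round ends (radius 22 mm) and an upright grip fin across its middle. Two black-capped vials, 18 mm across, are clipped in (cannot come out) at x = +-31 mm, tops 37 mm above the underside. Origin: centre of the underside; x along its length, z up. Either end may go first.
- carrier_fin (a point): point to grip on the carrier's fin, 60 mm above the carrier's underside; the fin is 12 mm thick along the carrier's x (grip it across this), 30 mm wide in y, from 25 to 75 mm above the underside
- lane: fixed metal feed lane, 335 x 100 mm. Origin: on the bench under the middle of the gate line; +x the feed direction, z up. Floor plate 6 mm thick, x = -120 to +215 mm. Rails 4 mm thick, tops 28 mm above the bench, inner faces 50 mm apart from x = -20 to +190 mm; on the +y side a 9 mm deep recess from x = -6 to +62 mm, easing out to x = +85 mm, takes the open gate.
- lane_mouth (a point): middle of the lane's flared mouth, on its floor (6 mm above the bench), at lane x = -62 mm. The rails' inner faces are 80 mm apart at lane x = -110 mm and narrow to 50 mm at x = -20 mm. A carrier set down with its middle here, along the lane, stands clear of the gate.
- gate (a joint): angle of the spring gate, rad: 0 = shut across the lane, up to 1.65 pushed open in the feed direction (only way it opens). Steel leaf 3 mm thick, 8 to 34 mm above the bench, on an upright hinge pin at lane x = 0, y = +29 mm. Spring: 0.8 N at the tip when shut, 2.4 N open; it presses the passing carrier towards the -y rail, and shuts once the carrier's rear end is over 50 mm past the gate line.
- gate_tip (a point): top of the gate leaf's free edge, 53 mm from its hinge pin, 34 mm above the bench
- stop: dark bracket 14 x 50 x 36 mm fixed at lane x = +203 mm; origin: centre of its underside, on the lane floor; axes as the lane's. It bears, 14 mm up, a rubber pad 20 mm across facing the carrier, on a screw whose setting differs each time and is not measured: pad face at lane x = +147 to +175 mm (gate can always shut behind the carrier). The pad yields 1 mm per 6 N, at most 6 mm, and springs back.
- beaker: loose glass beaker, 70 mm across, 90 mm high, a bystander; origin: centre of its underside
- brush: loose hand brush, 200 mm long, lying on the bench, a bystander; origin: underside
- washbottle: loose white wash bottle, 60 mm across, 150 mm high, a bystander; origin: centre of its underside
There are look-alikes about, which are no part of the job. Leave any turquoise look-alike of the carrier alone.

How it is judged:
By the outcome, as a careful person would: the job done as asked, in the order asked, and still so for the second after the job is handed in, with the robot touching nothing.
It also fails if it takes over 70 s, if anything falls off the work surface, if the arm or the gripper's body presses on something with over 40 N, if the wrist force passes 120 N, or if a joint passes its speed limit or range.

ROBOT

A 6-joint arm with a two-finger parallel gripper is mounted at the origin on the work surface. World frame = base frame: x ahead of the robot, y to its left, z up, the work surface at z = 0. Lengths are in m, angles in rad, forces in N, time in s.
With the tool pointing down it reaches from about 0.35 to 0.975 m from the base axis. Payload 4.9 kg.
Tool frame: the origin (TCP) lies on the centre line of the jaws, within the pads' length; the fingertips stand manip.tip_reach ahead of it and the grasp point (between the pads) is the TCP (manip.tip_reach is the distance from the TCP to the fingertips, in m); z points along the fingers, y is the line along which they close (so a half turn about z gives the same grasp; the last joint's range is limited). The gripper opens to 85 mm and grips with 20 to 120 N. Pads are 22 mm wide; open, the fingers measure 114 mm over their backs; the gripper's body (76 mm by 85 mm) begins 54 mm behind the grasp point. The pads swing forward as they close: fully open they stand 13 mm farther back than shut.
Start: joints at [1.134, 0.053, 1.613, -0, 1.476, -0.119], TCP at [0.195, 0.594, 0.221] pointing down, gripper open.
Joint ranges: [-3.01, 3.01], [-1.01, 2.22], [0.06, 2.58], [-1.02, 4.17], [0.09, 2.62], [-3.14, 3.14]. Speed limits (rad/s): [2.57, 2.57, 3.14, 3.14, 3.14, 3.14].

INTERFACE

Orientations are given as a unit quaternion [w, x, y, z].
In Python, from plant import manip gives the robot as it stands. The module is installed in compiled form; this text tells all that it offers.
- The arm moves only by the tool move_arm, never from a script. Its argument "rows" is a list of rows, each a list of 7 numbers: the shift along the tool's x, y, z in cm, then the turn, a rotation vector about the tool's x, y, z in degrees, then the opening, from -1 (shut) to 1 (fully open). In form: [[tx, ty, tz, ax, ay, az, jaw], ...]. A call has 1 to 20 rows; each row shifts and turns the commanded pose from where the row before left it, along the tool's axes as they then stand; what a row does not reach is not made up. A row lasts 1/12 s, in which the tool goes at most 41.7 mm and 7.16 degrees, less where a joint would pass 70% of its speed; a pose out of reach is approached as far as the arm can. A call is refused whole if a number of a shift passes 4.17 or a number of a turn 7.16, either way. A call with a gripper value outside its range is refused whole. The fingers move at their own pace and stop on an object; the grip force is fixed at half the most. Time passes only in rows, so rows that do not move let the fingers close. It gives the time, the measured TCP pose, the force, the opening and the grip force at its end, in the units of the state.
- manip.state(): the state, without advancing time (a new reading comes with each control period).
- manip.grab_frame(name): name is "scene" or "top" or "wrist"; returns a dict with "img" (480x640x3 uint8, blue, green, red), "mtx" (3x3 intrinsics, pixels), "R" (3x3) and "t" (3): a world point X has camera coordinates R X + t. Camera axes: x right, y down, z forward; pixel columns grow to the right and rows downward; lengths in m; the calibration is good to about 2 mm. A picture is of the moment at which its call begins. There is no depth.
- manip.job_done(): hands the job in; it is judged then, once.
The state is a dict: "time": time; "joint_pos": joint angles; "joint_vel": joint speeds; "joint_efforts": joint torques, N m; "tool_pos": TCP position; "tool_rot": TCP orientation; "contact_force": force on the tool from outside, world axes, zero at the start; "ft_torque": the same for the moment, N m; "gripper_width": opening from 0.0 (shut) to 1.0 (fully open); "grasp_force": force on a finger pad.
Only numpy, scipy, OpenCV 4.12 (cv2) and the standard library are available. Lean on these libraries where they do the work, as an engineer would, in place of code of your own. Each camera call takes 0.05 s, during which the arm holds its last target. There are 200 camera calls.

## Working session

There is one attempt and no reset: what is moved stays moved. The work goes in short steps, Python scripts to look and compute and a tool call to move; the robot and the scene stay as the last step left them, time stands still between calls to the robot, and variables do not carry over. Pictures are saved under pics/ and viewed, at most 10 in all, crops included, and the job is handed in when it is done.

Besides the shell and the picture viewer there is one more tool, called after ">>>" as name([rows], argument=value, ...), one row to a line, values as JSON. move_arm: Moves the arm, as the interface text tells. Its arguments: {"type":"object","properties":{"rows":{"type":"array","items":{"type":"array","items":{"type":"number"}}}},"required":["rows"]}

```bash
mkdir -p pics
cat > h.py <<'E'
import numpy as np, cv2
from plant import manip
def ray(f,uv,z):
    d=np.linalg.inv(f["mtx"])@np.array([uv[0],uv[1],1.]); R=np.array(f["R"]); c=-R.T@np.array(f["t"]); d=R.T@d
    return c+d*(z-c[2])/d[2]
def proj(f,X):
    p=f["mtx"]@(np.array(f["R"])@np.array(X)+np.array(f["t"])); return p[:2]/p[2]
E
python3 - <<'E'
from h import *
for n in("scene","top"):
    f=manip.grab_frame(n); cv2.imwrite(f"pics/{n}0.png",f["img"]); print(n,-f["R"].T@f["t"])
    np.savez(f"pics/{n}0.npz",**f)
print(manip.state(),manip.tip_reach)
E
```

```text
scene [0.93209511 0.68971431 1.33388848]
top [0.43203906 0.04519015 1.37617734]
{'time': 0.1, 'joint_pos': array([ 1.13399055e+00,  5.33085541e-02,  1.61415955e+00, -1.37499509e-05,
        1.47601108e+00, -1.18978072e-01]), 'joint_vel': array([ 6.63526640e-05, -2.33143172e-03, -1.12781275e-03, -1.79503386e-04,
        7.09913149e-04,  4.51047935e-05]), 'joint_efforts': array([-2.71540239e-04, -3.94905531e+01, -3.71363139e+01, -1.46909210e-04,
        4.01093755e-03, -1.51775527e-05]), 'tool_pos': array([0.19505458, 0.59316406, 0.2194733 ]), 'tool_rot': array([-2.52182814e-04,  1.58245117e-01,  9.87399409e-01, -9.08950528e-04]), 'contact_force': array([0.6118077 , 0.354964  , 0.65869486]), 'ft_torque': array([ 0.01636547,  0.02816994, -0.03811691]), 'grasp_force': 0.0, 'gripper_width': 1.0023350390668506} 0.019
```

View pics/scene0.png

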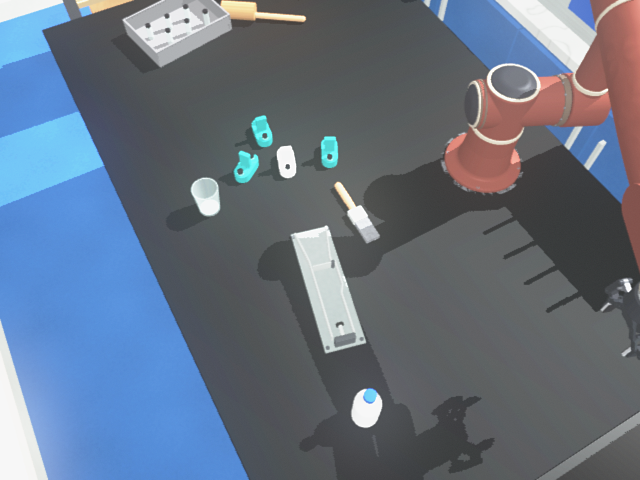

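View pics/top0.png

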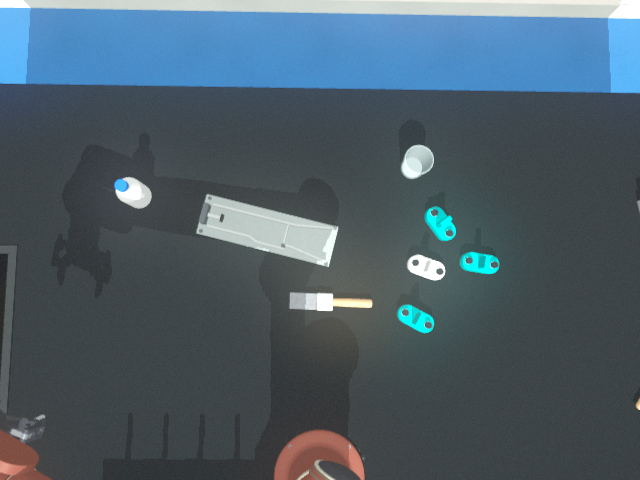

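Run:
```python
from h import *
f=np.load("pics/top0.npz"); im=f["img"]
c=im[170:300,190:450]; cv2.imwrite("pics/c.png",cv2.resize(c,None,fx=3,fy=3,interpolation=cv2.INTER_CUBIC))
hsv=cv2.cvtColor(im,cv2.COLOR_BGR2HSV)
# caps: dark blobs near white carrier
s=im[250:285,402:450].max(2); 
m=(s>140).astype(np.uint8); cs,_=cv2.findContours(m,cv2.RETR_CCOMP,cv2.CHAIN_APPROX_NONE)
for k in cs:
    if len(k)>5:
        r=cv2.minAreaRect(k); print("carrier/caps",np.array(r[0])+[402,250],r[1:],cv2.contourArea(k), ray(f,np.array(r[0])+[402,250],.03))
lm=((hsv[...,1]<60)&(hsv[...,2]>90)).astype(np.uint8); lm[:,:190]=0;lm[:,345:]=0;lm[:180]=0;lm[275:]=0
k=max(cv2.findContours(lm,cv2.RETR_EXTERNAL,cv2.CHAIN_APPROX_NONE)[0],key=cv2.contourArea)
r=cv2.minAreaRect(k); print("lane",r)
for p in cv2.boxPoints(r): print(p,ray(f,p,.006),ray(f,p,.028))
```

```text
carrier/caps [425.95205688 267.29452133] ((39.20878601074219, 20.248119354248047), 20.556045532226562) 668.5 [ 0.49446985 -0.25572881  0.03      ]
carrier/caps [439.50000381 271.        ] ((6.363960266113281, 6.363960266113281), 45.0) 33.0 [ 0.48583094 -0.28844129  0.03      ]
carrier/caps [415. 262.] ((6.0, 6.0), 0.0) 32.5 [ 0.50700649 -0.22933427  0.03      ]
lane ((273.4117736816406, 237.35293579101562), (154.7377471923828, 53.84291458129883), 14.03624439239502)
[191.82352 244.70587] [0.54560409 0.31317007 0.006     ] [0.54378065 0.3088673  0.028     ]
[204.88235 192.47058] [0.67534311 0.28492378 0.006     ] [0.67143654 0.28107454 0.028     ]
[355.00003 230.     ] [ 0.58593284 -0.08650535  0.006     ] [ 0.58346187 -0.0843908   0.028     ]
[341.9412 282.2353] [ 0.45725998 -0.05461001  0.006     ] [ 0.45685503 -0.05300758  0.028     ]
```

View pics/c.png

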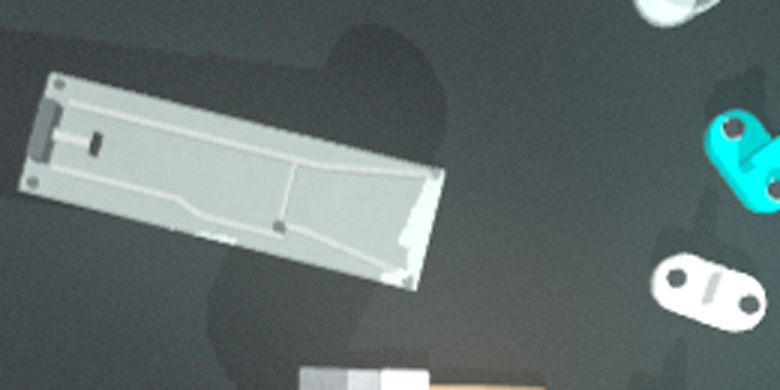

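Run:
```python
from h import *
f=np.load("pics/top0.npz"); o=np.array([190,170])
P=[ray(f,np.array(p)/3+o,.006)[:2] for p in[(50,73),(20,190),(416,290),(445,170)]]
A,B,C,D=P; print(P); print([np.linalg.norm(v) for v in(A-B,B-C,C-D,D-A)])
u=(C+D)/2;w=(A+B)/2; ex=(w-u)/np.linalg.norm(w-u); ey=np.array([-ex[1],ex[0]]); org=(u+w)/2-ex*.0475
print("ex",ex,np.degrees(np.arctan2(ex[1],ex[0])),"org",org,"mouth",org-.062*ex)
for n,p,z in(("hinge",(279,227),.034),("tip",(295,165),.034),("padface",(102,146),.02),("pad2",(90,140),.02)):
    q=ray(f,np.array(p)/3+o,z)[:2]-org; print(n,q@ex,q@ey)
c1=ray(f,[439.5,271],.037)[:2];c2=ray(f,[415,262],.037)[:2]
print("caps",c1,c2,np.linalg.norm(c1-c2),(c1+c2)/2,np.degrees(np.arctan2(*(c2-c1)[::-1])))
# scene cross check
g=np.load("pics/scene0.npz")
c=g["img"][130:190,260:310]; m=(c.max(2)>150)&(c.min(2)>120); ys,xs=np.where(m); print("scene carrier blob",xs.mean()+260,ys.mean()+130, "pred",proj(g,np.r_[(c1+c2)/2,.03]))
print("lane corners scene",[proj(g,np.r_[p,.006]).round(1) for p in P])
```

```text
[array([0.67073642, 0.28040639]), array([0.57368042, 0.30218695]), array([ 0.49496218, -0.02197468]), array([ 0.59377773, -0.04532568])]
[np.float64(0.09946989701624077), np.float64(0.33358255405055337), np.float64(0.10153710147674996), np.float64(0.33469990291335144)]
ex [0.23295193 0.97248825] 76.52907351481474 org [0.57222397 0.08263005] mouth [0.55778095 0.02233578]
hinge -0.0001317262151452812 0.029902326103737557
tip -0.0002981968753113595 -0.02169510044310557
padface 0.15604559260600073 -0.00023993668417673371
pad2 0.16672341235225288 -0.0026225649241663936
caps [ 0.48555123 -0.28670643] [ 0.50661666 -0.22790677] 0.06245920809430445 [ 0.49608394 -0.2573066 ] 70.2895407548244
scene carrier blob 285.4491362763915 160.26679462571977 pred [285.24513976 157.67783285]
lane corners scene [array([324.9, 350.7]), array([365.1, 339.6]), array([326.8, 224.7]), array([289.7, 233.3])]
```

>>> move_arm([
  [-1, -1.3, 0, 0, 0, 0, 0.2],
  [-2.05, -2.65, 0, 0, 0, 0.5, 0.2],
  [-2.05, -2.65, 0, 0, 0, 0.5, 0.2],
  [-2.05, -2.65, 0, 0, 0, 0.5, 0.2],
  [-2.05, -2.65, 0, 0, 0, 0, 0.2],
  [-2.05, -2.65, 0, 0, 0, 0, 0.2],
  [-2.05, -2.65, 0, 0, 0, 0, 0.2],
  [-2.05, -2.65, 0, 0, 0, 0, 0.2],
  [-2.05, -2.65, 0, 0, 0, 0, 0.2],
  [-2.05, -2.65, 0, 0, 0, 0, 0.2],
  [-2.05, -2.65, 0, 0, 0, 0, 0.2],
  [-2.05, -2.65, 0, 0, 0, 0, 0.2],
  [-2.05, -2.65, 0, 0, 0, 0, 0.2],
  [-2.05, -2.65, 0, 0, 0, 0, 0.2],
  [-2.05, -2.65, 0, 0, 0, 0, 0.2],
  [-2.05, -2.65, 0, 0, 0, 0, 0.2],
  [-2.05, -2.65, 0, 0, 0, 0, 0.2],
  [-2.05, -2.65, 0, 0, 0, 0, 0.2],
  [-2.05, -2.65, 0, 0, 0, 0, 0.2],
  [-1, -1.3, 0, 0, 0, 0, 0.2],
])

```text
time: 1.77
tool_pos: [0.3941, -0.0133, 0.2202]
tool_rot: [-0.0, 0.173, 0.985, -0.001]
contact_force: [1.0, 0.5, 0.2]
gripper_width: 0.6
grasp_force: 0.0
```

>>> move_arm([
  [-1.1, -1.2, 0, 0, 0, 0, 0.2],
  [-2.25, -2.45, 0, 0, 0, 0, 0.2],
  [-2.25, -2.45, 0, 0, 0, 0, 0.2],
  [-2.25, -2.45, 0, 0, 0, 0, 0.2],
  [-2.25, -2.45, 0, 0, 0, 0, 0.2],
  [-2.25, -2.45, 0, 0, 0, 0, 0.2],
  [-2.25, -2.45, 0, 0, 0, 0, 0.2],
  [-2.25, -2.45, 0, 0, 0, 0, 0.2],
  [-1.1, -1.2, 0, 0, 0, 0, 0.2],
  [0, 0, 0, 0, 0, 0, 0.2],
  [0, 0, 0, 0, 0, 0, 0.2],
])

```text
time: 2.68
tool_pos: [0.4966, -0.2551, 0.2197]
tool_rot: [-0.001, 0.172, 0.985, 0.001]
contact_force: [0.4, -0.1, -0.4]
gripper_width: 0.604
grasp_force: 0.0
```

Run:
```python
from h import *
f=manip.grab_frame("wrist"); cv2.imwrite("pics/w1.png",f["img"]); np.savez("pics/w1.npz",**f); print(-f["R"].T@f["t"])
s=manip.state();print(s["tool_pos"],s["tool_rot"],s["contact_force"])
im=f["img"]; b=im.min(2)
for X in((.5066,-.2279,.037),(.4856,-.2867,.037),(.496,-.2573,.075)): print(proj(f,X))
```

```text
[ 0.42380748 -0.22812507  0.37339642]
[ 0.49654888 -0.25434877  0.21990328] [-7.14374244e-04  1.71238900e-01  9.85229135e-01  5.30492769e-04] [-0.07265082 -0.10336473 -0.50661487]
[348.23776645 215.31742148]
[280.28159814 215.54179053]
[313.84700985 225.78084079]
```

View pics/w1.png

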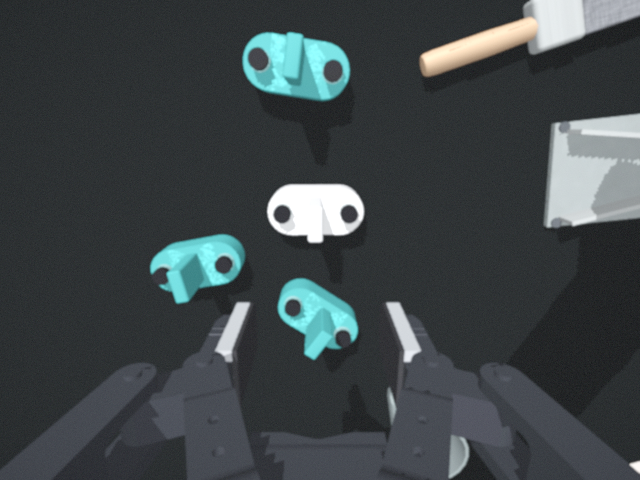

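Run:
```python
from h import *
f=np.load("pics/w1.npz"); s=f["img"][180:250,260:370].max(2)
m=(s>140).astype(np.uint8); C=[]
for k in cv2.findContours(m,cv2.RETR_CCOMP,cv2.CHAIN_APPROX_NONE)[0]:
    a=cv2.contourArea(k)
    if 100<a<600:
        p=cv2.minEnclosingCircle(k)[0]; M=cv2.moments(k); p=np.array([M['m10']/M['m00']+260,M['m01']/M['m00']+180]); C.append(ray(f,p,.037)[:2]); print(a,p,C[-1])
c1,c2=C; v=c2-c1; print((c1+c2)/2,np.linalg.norm(v),np.degrees(np.arctan2(v[1],v[0])))
```

```text
249.5 [348.74816299 213.76887108] [ 0.5053794  -0.22699994]
251.5 [281.84956925 213.82041087] [ 0.48458483 -0.28475249]
[ 0.49498211 -0.25587622] 0.06138217384522606 -109.80208046337957
```

>>> move_arm([
  [0.1, -0.15, 1.4, 0, 0, 0, 0.2],
  [0, 0, 2.4, 0, 0, 0, 0.2],
  [0, 0, 2.4, 0, 0, 0, 0.2],
  [0, 0, 2.4, 0, 0, 0, 0.2],
  [0, 0, 2.4, 0, 0, 0, 0.2],
  [0, 0, 2.4, 0, 0, 0, 0.2],
  [0, 0, 1.6, 0, 0, 0, 0.2],
  [0, 0, 0.7, 0, 0, 0, 0.2],
  [0, 0, 0, 0, 0, 0, 0.2],
  [0, 0, 0, 0, 0, 0, -1],
  [0, 0, 0, 0, 0, 0, -1],
  [0, 0, 0, 0, 0, 0, -1],
  [0, 0, 0, 0, 0, 0, -1],
  [0, 0, 0, 0, 0, 0, -1],
  [0, 0, 0, 0, 0, 0, -1],
])

```text
time: 3.98
tool_pos: [0.496, -0.2563, 0.0644]
tool_rot: [0.001, 0.171, 0.985, -0.0]
contact_force: [0.2, 0.3, 1.1]
gripper_width: 0.0
grasp_force: 0.4
```

Run:
```python
from h import *
f=manip.grab_frame("wrist"); cv2.imwrite("pics/w2.png",f["img"]); np.savez("pics/w2.npz",**f)
s=manip.state();print(s["tool_pos"],s["gripper_width"],s["grasp_force"],s["contact_force"])
for X in((.5054,-.227,.037),(.4846,-.2848,.037),(.495,-.256,.075)): print(proj(f,X))
```

```text
[ 0.49597083 -0.25631748  0.06436807] -0.00026633728325164713 1.2776732817292213 [-0.2157892   0.66189143  2.31068849]
[375.16861507 280.14470559]
[257.5869655  280.08838799]
[315.81337651 315.33522666]
```

View pics/w2.png

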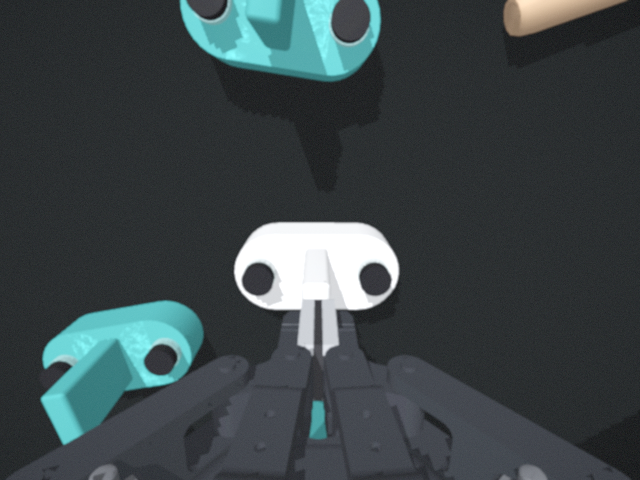

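Run:
```python
from h import *
f=np.load("pics/w2.npz"); tx=np.array([-.941,.337,0]);ty=np.array([.337,.941,0]); c=np.array([.495,-.256,0])
for z in(.025,.06,.075): print(z,[proj(f,c+s*tx+[0,0,z]).round(0) for s in(.022,.015,0,-.015,-.022)])
t=np.array([.49597,-.25632,.06437]); print("tcp",proj(f,t),"tip",proj(f,t-[0,0,.019]))
w=np.load("pics/w1.npz"); print([(z,s,proj(w,c+s*tx+[0,0,z]).round(0)) for z in(.025,.075) for s in(.015,-.015)])
im=f["img"]; print(im[240:310:4,316].tolist())
cv2.imwrite("pics/w2c.png",cv2.resize(im[210:380,220:420],None,fx=3.5,fy=3.5,interpolation=cv2.INTER_CUBIC))
```

```text
0.025 [array([316., 233.]), array([316., 246.]), array([316., 272.]), array([316., 296.]), array([316., 307.])]
0.06 [array([316., 255.]), array([316., 270.]), array([316., 300.]), array([316., 328.]), array([316., 341.])]
0.075 [array([316., 267.]), array([316., 283.]), array([316., 315.]), array([316., 346.]), array([316., 360.])]
tcp [315.99917703 306.02441811] tip [316.17967384 288.62486671]
[(0.025, 0.015, array([315., 195.])), (0.025, -0.015, array([315., 226.])), (0.075, 0.015, array([315., 206.])), (0.075, -0.015, array([315., 242.]))]
[[255, 255, 255], [255, 255, 255], [255, 255, 255], [249, 247, 245], [250, 248, 246], [251, 248, 246], [251, 248, 246], [252, 249, 247], [251, 249, 246], [252, 250, 247], [252, 249, 248], [255, 255, 255], [255, 255, 255], [255, 255, 255], [255, 255, 255], [130, 127, 126], [72, 64, 66], [74, 69, 67]]
```

View pics/w2c.png

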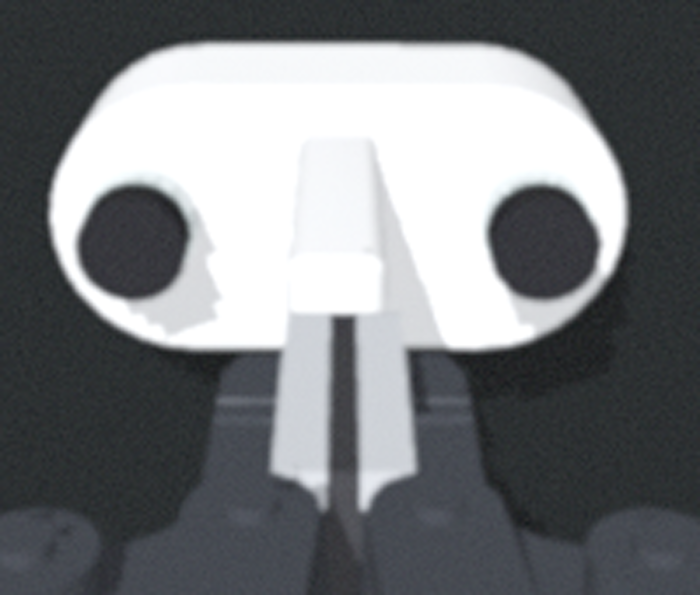

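Run:
```python
from h import *
tx=np.array([-.941,.337,0]);ty=np.array([.337,.941,0])
for n,t,g in(("w1",np.array([.4966,-.2546,.2199]),.0255),("w2",np.array([.49597,-.25632,.06437]),.0)):
  f=np.load(f"pics/{n}.npz")
  for dz in(.019,.01,0,-.02,-.04): print(n,dz,[proj(f,t+s*tx+g*ty-[0,0,dz]).round(0).tolist() for s in(.011,0,-.011)])
s=manip.state(); print(s["joint_pos"],s["time"])
```

```text
w1 0.019 [[369.0, 268.0], [368.0, 288.0], [367.0, 308.0]]
w1 0.01 [[371.0, 275.0], [370.0, 296.0], [369.0, 317.0]]
w1 0 [[374.0, 283.0], [373.0, 306.0], [372.0, 327.0]]
w1 -0.02 [[382.0, 304.0], [380.0, 328.0], [379.0, 352.0]]
w1 -0.04 [[391.0, 330.0], [389.0, 358.0], [388.0, 384.0]]
w2 0.019 [[316.0, 268.0], [316.0, 289.0], [316.0, 308.0]]
w2 0.01 [[316.0, 275.0], [316.0, 296.0], [316.0, 317.0]]
w2 0 [[316.0, 284.0], [316.0, 306.0], [316.0, 327.0]]
w2 -0.02 [[316.0, 304.0], [316.0, 329.0], [316.0, 352.0]]
w2 -0.04 [[315.0, 331.0], [315.0, 358.0], [316.0, 384.0]]
[-6.10308795e-01  4.40055129e-02  1.89612874e+00  2.33209231e-05
  1.20024600e+00 -1.83707869e+00] 4.0333
```

>>> move_arm([
  [0, 0, 0, 0, 0, 0, 0.0],
  [0, 0, 0, 0, 0, 0, 0.0],
  [0, 0, 0, 0, 0, 0, 0.0],
  [0, 0, 0, 0, 0, 0, 0.0],
  [0, 0, 0, 0, 0, 0, 0.0],
])

```text
time: 4.45
tool_pos: [0.4953, -0.2558, 0.0632]
tool_rot: [-0.0, 0.171, 0.985, 0.0]
contact_force: [-0.2, 0.1, 0.1]
gripper_width: 0.501
grasp_force: 0.0
```

Run:
```python
from h import *
f=manip.grab_frame("wrist"); np.savez("pics/w3.npz",**f); g=manip.grab_frame("scene")
a=cv2.resize(f["img"][190:440,190:450],(416,400)); b=cv2.resize(g["img"][90:190,230:330],(384,400),interpolation=cv2.INTER_CUBIC) 
cv2.imwrite("pics/w3.png",np.hstack([a,b]))
s=manip.state();print(s["tool_pos"],s["gripper_width"],s["contact_force"])
t=s["tool_pos"]; print("tcp px scene",(proj(g,t)-[230,90])*3.84,(proj(g,t-[0,0,.019])-[230,90])*3.84, "fin top",(proj(g,[.495,-.256,.075])-[230,90])*3.84)
```

```text
[ 0.49533664 -0.25586683  0.06328703] 0.5036639863293018 [-0.10264254 -0.32069524 -0.47796465]
tcp px scene [212.26380939 231.59490132] [213.24162446 248.4272317 ] fin top [211.98572882 220.74369632]
```

View pics/w3.png

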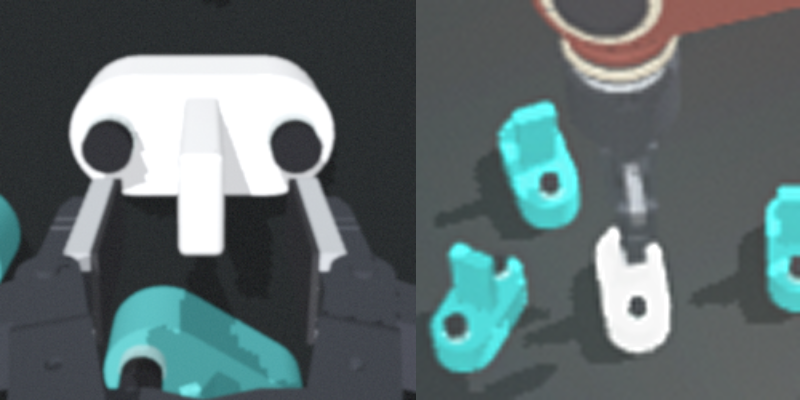

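The closed fingertips were resting on the fin top, so they end about 30 mm short of the stated reach. I'll go 29 mm lower and close again.

>>> move_arm([
  [0, 0, 0.6, 0, 0, 0, 0.0],
  [0, 0, 0.8, 0, 0, 0, 0.0],
  [0, 0, 0.8, 0, 0, 0, 0.0],
  [0, 0, 0.5, 0, 0, 0, 0.0],
  [0, 0, 0.2, 0, 0, 0, 0.0],
  [0, 0, 0, 0, 0, 0, 0.0],
  [0, 0, 0, 0, 0, 0, -1],
  [0, 0, 0, 0, 0, 0, -1],
  [0, 0, 0, 0, 0, 0, -1],
  [0, 0, 0, 0, 0, 0, -1],
  [0, 0, 0, 0, 0, 0, -1],
])

```text
time: 5.47
tool_pos: [0.4959, -0.2564, 0.0351]
tool_rot: [0.0, 0.171, 0.985, -0.0]
contact_force: [-0.2, -1.2, 0.5]
gripper_width: 0.129
grasp_force: 60.2
```

>>> move_arm([
  [0, 0, -1, 0, 0, 0, -1],
  [0, 0, -2, 0, 0, 0, -1],
  [0, 0, -2, 0, 0, 0, -1],
  [0, 0, -2, 0, 0, 0, -1],
  [0, 0, -1, 0, 0, 0, -1],
  [0.18, 1.4, 0, 0, 0, 0, -1],
  [0.36, 2.8, 0, 0, 0, 0, -1],
  [0.36, 2.8, 0, 0, 0, 0, -1],
  [0.36, 2.8, 0, 0, 0, 0, -1],
  [0.36, 2.8, 0, 0, 0, 0, -1],
  [0.36, 2.8, 0, 0, 0, 0, -1],
  [0.36, 2.8, 0, 0, 0, 0, -1],
  [0.36, 2.8, 0, 0, 0, 0, -1],
  [0.36, 2.8, 0, 0, 0, 0, -1],
  [0.36, 2.8, 0, 0, 0, -2.1, -1],
  [0.18, 1.4, 0, 0, 0, -2.1, -1],
  [0.1, 0, 0, 0, 0, -2.1, -1],
  [0, 0, 0, 0, 0, 0, -1],
  [0, 0, 0, 0, 0, 0, -1],
])

```text
time: 7.05
tool_pos: [0.5536, 0.0209, 0.1134]
tool_rot: [-0.001, 0.117, 0.993, 0.0]
contact_force: [-0.5, -0.3, -2.5]
gripper_width: 0.128
grasp_force: 59.8
```

Run:
```python
from h import *
f=manip.grab_frame("wrist"); cv2.imwrite("pics/w4.png",f["img"]); np.savez("pics/w4.npz",**f)
s=manip.state();print(s["tool_pos"],s["tool_rot"],s["gripper_width"],s["contact_force"])
ex=np.array([.23295,.97249]);ey=np.array([-ex[1],ex[0]]);o=np.array([.57222,.08263])
for x,y,z in((-.12,.05,.006),(-.12,-.05,.006),(0,.029,.034),(0,-.024,.034),(-.02,.025,.028),(-.11,.04,.028),(.19,.025,.028),(.215,.05,.006)): print((x,y,z),proj(f,np.r_[o+x*ex+y*ey,z]).round(0))
```

```text
[0.55381599 0.02044973 0.1136526 ] [-8.51747053e-04  1.17101357e-01  9.93119603e-01  2.00752018e-05] 0.130620069387442 [-0.10262976 -0.67280296 -1.86205413]
(-0.12, 0.05, 0.006) [236. 174.]
(-0.12, -0.05, 0.006) [245. 305.]
(0, 0.029, 0.034) [418. 213.]
(0, -0.024, 0.034) [412. 289.]
(-0.02, 0.025, 0.028) [384. 217.]
(-0.11, 0.04, 0.028) [245. 194.]
(0.19, 0.025, 0.028) [706. 217.]
(0.215, 0.05, 0.006) [722. 174.]
```

View pics/w4.png

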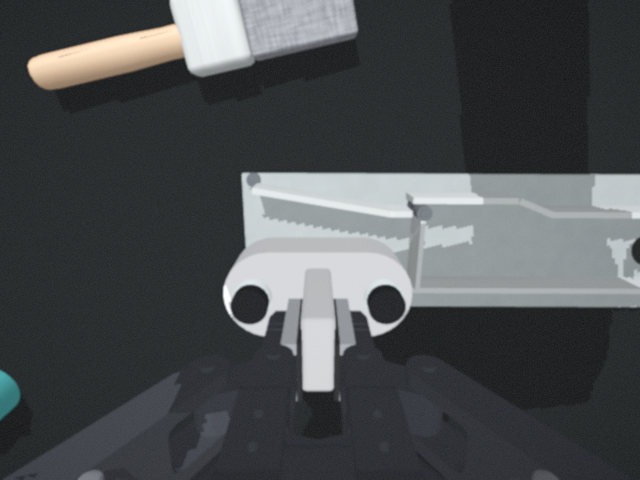

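Run:
```python
from h import *
f=np.load("pics/w4.npz"); g=cv2.cvtColor(f["img"],cv2.COLOR_BGR2GRAY).astype(int)
ex=np.array([.23295,.97249]);ey=np.array([-ex[1],ex[0]]);o=np.array([.57222,.08263])
L=lambda p,z:[round(float(v)*1000,1) for v in((ray(f,p,z)[:2]-o)@ex,(ray(f,p,z)[:2]-o)@ey)]
for u in(300,400,440,560,620):
    c=g[150:190,u]; t=150+np.argmax(np.diff(c))+.5
    c=g[296:325,u]; b=296+np.argmin(np.diff(c))+.5
    print(u,t,L((u,t),.006), b,L((u,b),.006) if u>420 else "")
for v in(190,230): 
    c=g[v,215:265]; u=215+np.argmax(np.diff(c))+.5; print("end",u,L((u,v),.006))
print("hinge",L((424,212),.034))
m=(g<75).astype(np.uint8); 
for x0 in(222,358):
    k=m[280:326,x0:x0+56]; n,lab,st,ce=cv2.connectedComponentsWithStats(k); i=lab[23,28]; p=ce[i]+[x0,280]; print("cap",st[i],p,L(p,.1155))
t=np.array([.5538,.0204]); print("tcp",(t-o)@ex,(t-o)@ey)
```

```text
300 171.5 [-75.8, 51.8] 298.5 
400 172.5 [-7.0, 51.1] 321.5 
440 172.5 [20.5, 51.1] 306.5 [30.6, -51.0]
560 173.5 [103.3, 50.4] 306.5 [123.1, -51.0]
620 173.5 [144.6, 50.4] 306.5 [169.3, -51.0]
end 241.5 [-116.9, 39.0]
end 243.5 [-117.2, 10.1]
hinge [3.8, 29.6]
cap [  10    6   36   37 1063] [249.53621825 304.1335842 ] [-94.1, 5.7]
cap [  10    6   37   37 1064] [385.65225564 304.06109023] [-33.3, 5.7]
tcp -0.06480899169999998 0.0034167872999999933
```

>>> move_arm([
  [-0.3, 0, 0.6, 0, 0, 0, -1],
  [-0.3, 0, 1.2, 0, 0, 0, -1],
  [0, 0, 1.5, 0, 0, 0, -1],
  [0, 0, 1.5, 0, 0, 0, -1],
  [0, 0, 1.0, 0, 0, 0, -1],
  [0, 0, 0.6, 0, 0, 0, -1],
  [0, 0, 0.4, 0, 0, 0, -1],
  [0, 0, 0.1, 0, 0, 0, -1],
  [0, 0, 0, 0, 0, 0, -1],
  [0, 0, 0, 0, 0, 0, -1],
])

```text
time: 7.93
tool_pos: [0.5612, 0.0186, 0.0464]
tool_rot: [0.001, 0.117, 0.993, 0.0]
contact_force: [0.4, -0.1, -2.2]
gripper_width: 0.126
grasp_force: 59.8
```

>>> move_arm([
  [0.1, 0, 0.2, 0, 0, 0, -1],
  [0.05, 0, 0.2, 0, 0, 0, -1],
  [0, 0, 0.05, 0, 0, 0, -1],
  [0, 0, 0, 0, 0, 0, -1],
  [0, 0, 0, 0, 0, 0, -1],
])

```text
time: 8.35
tool_pos: [0.559, 0.0191, 0.0412]
tool_rot: [0.0, 0.117, 0.993, 0.0]
contact_force: [0.1, 0.0, -2.1]
gripper_width: 0.13
grasp_force: 59.8
```

```bash
cat > st.py <<'E'
from h import *
ex=np.array([.23295,.97249]);ey=np.array([-ex[1],ex[0]]);o=np.array([.57222,.08263])
def pr():
    s=manip.state(); d=s["tool_pos"][:2]-o; F=s["contact_force"]
    print(s["time"].__round__(2),"lane x %.1f y %.1f z %.1f"%(d@ex*1e3,d@ey*1e3,s["tool_pos"][2]*1e3),"F lane %.1f %.1f z %.1f"%(F[:2]@ex,F[:2]@ey,F[2]),"M",s["ft_torque"].round(2),"rot",s["tool_rot"].round(4))
if __name__=="__main__": pr()
E
python3 st.py
```

```text
8.35 lane x -64.9 y -2.0 z 41.2 F lane 0.1 -0.1 z -2.1 M [ 0.04  0.05 -0.02] rot [1.000e-04 1.167e-01 9.932e-01 0.000e+00]
```

>>> move_arm([
  [0, 0, 0.05, 0, 0, 0, -1],
  [0, 0, 0.0, 0, 0, 0, -1],
  [0, 0, 0, 0, 0, 0, -1],
])

```text
time: 8.6
tool_pos: [0.5591, 0.0191, 0.0411]
tool_rot: [0.0, 0.117, 0.993, -0.0]
contact_force: [-2.4, 0.6, 1.7]
gripper_width: 0.128
grasp_force: 60.3
```

>>> move_arm([
  [0, 0.2, 0, 0, 0, 0, -1],
  [0, 0.4, 0, 0, 0, 0, -1],
  [0, 0.4, 0, 0, 0, 0, -1],
  [0, 0.4, 0, 0, 0, 0, -1],
  [0, 0.4, 0, 0, 0, 0, -1],
  [0, 0.4, 0, 0, 0, 0, -1],
  [0, 0.4, 0, 0, 0, 0, -1],
])

```text
time: 9.18
tool_pos: [0.5655, 0.0441, 0.0412]
tool_rot: [0.0, 0.116, 0.993, -0.001]
contact_force: [-3.1, -5.0, 6.0]
gripper_width: 0.127
grasp_force: 60.9
```

```bash
python3 st.py
```

```text
9.18 lane x -39.1 y -2.4 z 41.2 F lane -5.6 1.8 z 6.0 M [-1.11  0.31  0.06] rot [ 4.000e-04  1.165e-01  9.932e-01 -9.000e-04]
```

>>> move_arm([
  [0.05, 0.2, -0.03, 0, 0, 0, -1],
  [0, 0.4, 0, 0, 0, 0, -1],
  [0, 0.4, 0, 0, 0, 0, -1],
  [0, 0.4, 0, 0, 0, 0, -1],
  [0, 0.4, 0, 0, 0, 0, -1],
  [0, 0.4, 0, 0, 0, 0, -1],
])

```text
time: 9.68
tool_pos: [0.5702, 0.0647, 0.0413]
tool_rot: [0.001, 0.116, 0.993, -0.002]
contact_force: [-0.9, -8.2, 3.4]
gripper_width: 0.131
grasp_force: 60.6
```

```bash
python3 st.py
```

```text
9.68 lane x -17.9 y -2.2 z 41.3 F lane -8.2 -1.0 z 3.4 M [-1.49 -0.05 -0.03] rot [ 6.000e-04  1.165e-01  9.932e-01 -1.600e-03]
```

>>> move_arm([
  [0, 0.3, -0.03, 0, 0, 0, -1],
  [0, 0.4, 0, 0, 0, 0, -1],
  [0, 0.4, 0, 0, 0, 0, -1],
  [0, 0.4, 0, 0, 0, 0, -1],
])

```text
time: 10.02
tool_pos: [0.5739, 0.0798, 0.0413]
tool_rot: [0.001, 0.117, 0.993, -0.001]
contact_force: [1.2, -5.2, 0.9]
gripper_width: 0.129
grasp_force: 60.3
```

```bash
python3 st.py
```

```text
10.02 lane x -2.3 y -2.2 z 41.3 F lane -4.8 -2.4 z 0.9 M [-1.09 -0.31  0.02] rot [ 1.000e-03  1.167e-01  9.932e-01 -9.000e-04]
```

>>> move_arm([
  [0, 0.4, 0, 0, 0, 0, -1],
  [0, 0.4, 0, 0, 0, 0, -1],
  [0, 0.4, 0, 0, 0, 0, -1],
  [0, 0.4, 0, 0, 0, 0, -1],
  [0, 0.4, 0, 0, 0, 0, -1],
])

```text
time: 10.43
tool_pos: [0.5783, 0.0998, 0.0412]
tool_rot: [0.001, 0.117, 0.993, -0.0]
contact_force: [2.3, -5.3, 1.4]
gripper_width: 0.129
grasp_force: 60.4
```

```bash
python3 st.py
```

```text
10.43 lane x 18.2 y -1.9 z 41.2 F lane -4.6 -3.5 z 1.4 M [-0.79 -0.29  0.02] rot [ 7.000e-04  1.167e-01  9.932e-01 -4.000e-04]
```

>>> move_arm([
  [0, 0.4, 0, 0, 0, 0, -1],
  [0, 0.4, 0, 0, 0, 0, -1],
  [0, 0.4, 0, 0, 0, 0, -1],
  [0, 0.4, 0, 0, 0, 0, -1],
  [0, 0.4, 0, 0, 0, 0, -1],
  [0, 0.4, 0, 0, 0, 0, -1],
  [0, 0.4, 0, 0, 0, 0, -1],
])

```text
time: 11.02
tool_pos: [0.5843, 0.1276, 0.0411]
tool_rot: [-0.0, 0.117, 0.993, 0.0]
contact_force: [0.4, -3.0, 1.9]
gripper_width: 0.131
grasp_force: 60.4
```

```bash
python3 st.py
```

```text
11.02 lane x 46.6 y -1.2 z 41.1 F lane -2.8 -1.1 z 1.9 M [-0.72 -0.27  0.01] rot [-0.      0.1167  0.9932  0.    ]
```

>>> move_arm([
  [0, 0.4, 0, 0, 0, 0, -1],
  [0, 0.4, 0, 0, 0, 0, -1],
  [0, 0.4, 0, 0, 0, 0, -1],
  [0, 0.4, 0, 0, 0, 0, -1],
  [0, 0.4, 0, 0, 0, 0, -1],
  [0, 0.4, 0, 0, 0, 0, -1],
  [0, 0.4, 0, 0, 0, 0, -1],
  [0, 0.4, 0, 0, 0, 0, -1],
  [0, 0.4, 0, 0, 0, 0, -1],
])

```text
time: 11.77
tool_pos: [0.5927, 0.1626, 0.0412]
tool_rot: [-0.0, 0.117, 0.993, 0.0]
contact_force: [2.4, -2.6, 1.1]
gripper_width: 0.129
grasp_force: 60.3
```

```bash
python3 st.py
python3 - <<'E'
from h import *
f=manip.grab_frame("wrist"); cv2.imwrite("pics/w5.png",f["img"]); np.savez("pics/w5.npz",**f)
E
```

```text
11.77 lane x 82.5 y -1.2 z 41.2 F lane -2.0 -3.0 z 1.1 M [-0.5  -0.28  0.05] rot [-0.000e+00  1.167e-01  9.932e-01  1.000e-04]
```

View pics/w5.png

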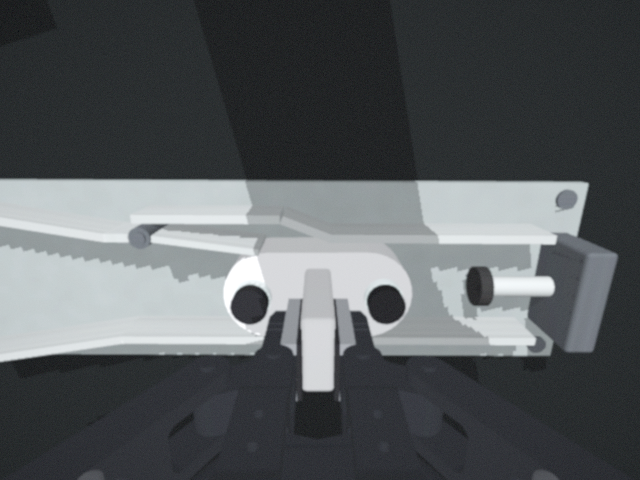

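Run:
```python
from st import *
f=np.load("pics/w5.npz")
L=lambda p,z:((ray(f,p,z)[:2]-o)@ex*1000).round(1)
print("pad",L((468,287),.02),L((468,275),.03),"front",L((411,290),.031),"rear",L((223,290),.031),"caps",L((250,303),.043),L((386,303),.043),"hinge",L((139,237),.034),"end",L((588,182),.006),L((551,355),.006))
```

```text
pad 159.6 154.5 front 127.8 rear 38.1 caps 53.0 113.8 hinge 3.4 end 218.9 219.4
```

>>> move_arm([
  [0, 0.35, 0, 0, 0, 0, -1],
  [0, 0.4, 0, 0, 0, 0, -1],
  [0, 0.4, 0, 0, 0, 0, -1],
  [0, 0.4, 0, 0, 0, 0, -1],
  [0, 0.3, 0, 0, 0, 0, -1],
  [0, 0.2, 0, 0, 0, 0, -1],
  [0, 0.1, 0, 0, 0, 0, -1],
  [0, 0, 0, 0, 0, 0, -1],
  [0, 0, 0, 0, 0, 0, -1],
])

```text
time: 12.57
tool_pos: [0.5973, 0.1834, 0.0411]
tool_rot: [-0.0, 0.117, 0.993, 0.0]
contact_force: [-1.4, -0.5, 2.7]
gripper_width: 0.13
grasp_force: 60.5
```

```bash
python3 st.py
```

```text
12.57 lane x 103.9 y -0.9 z 41.1 F lane -0.8 1.2 z 2.7 M [-0.13  0.16 -0.01] rot [-3.000e-04  1.168e-01  9.932e-01  3.000e-04]
```

>>> move_arm([
  [0, 0.1, -0.02, 0, 0, 0, -1],
  [0, 0.1, 0, 0, 0, 0, -1],
  [0, 0.1, 0, 0, 0, 0, -1],
  [0, 0.1, 0, 0, 0, 0, -1],
])

```text
time: 12.9
tool_pos: [0.5984, 0.187, 0.0412]
tool_rot: [-0.0, 0.117, 0.993, 0.0]
contact_force: [-1.1, -2.1, 1.4]
gripper_width: 0.131
grasp_force: 60.3
```

```bash
python3 st.py
```

```text
12.9 lane x 107.6 y -1.1 z 41.2 F lane -2.3 0.6 z 1.4 M [-0.24  0.03 -0.01] rot [-1.000e-04  1.168e-01  9.932e-01  0.000e+00]
```

>>> move_arm([
  [0, 0.1, 0, 0, 0, 0, -1],
  [0, 0.1, 0, 0, 0, 0, -1],
  [0, 0, 0, 0, 0, 0, -1],
])

```text
time: 13.15
tool_pos: [0.5989, 0.1893, 0.0411]
tool_rot: [-0.0, 0.117, 0.993, 0.0]
contact_force: [-0.4, -1.0, -1.1]
gripper_width: 0.128
grasp_force: 60.1
```

```bash
python3 st.py
```

```text
13.15 lane x 109.9 y -1.1 z 41.1 F lane -1.0 0.1 z -1.1 M [-0.04 -0.   -0.01] rot [-1.000e-04  1.167e-01  9.932e-01  2.000e-04]
```

>>> move_arm([
  [0, 0.1, 0, 0, 0, 0, -1],
  [0, 0.1, 0, 0, 0, 0, -1],
  [0, 0, 0, 0, 0, 0, -1],
])

```text
time: 13.4
tool_pos: [0.5993, 0.1912, 0.0411]
tool_rot: [-0.0, 0.117, 0.993, 0.0]
contact_force: [0.7, -0.5, -1.0]
gripper_width: 0.128
grasp_force: 60.0
```

```bash
python3 st.py
```

```text
13.4 lane x 111.9 y -1.0 z 41.1 F lane -0.3 -0.7 z -1.0 M [ 0.02  0.03 -0.04] rot [-2.000e-04  1.167e-01  9.932e-01  2.000e-04]
```

>>> move_arm([
  [0, 0.1, 0, 0, 0, 0, -1],
  [0, 0.1, 0, 0, 0, 0, -1],
  [0, 0, 0, 0, 0, 0, -1],
])

```text
time: 13.65
tool_pos: [0.5998, 0.1932, 0.0412]
tool_rot: [-0.0, 0.117, 0.993, 0.0]
contact_force: [0.1, 0.5, -2.3]
gripper_width: 0.128
grasp_force: 59.9
```

```bash
python3 st.py
```

```text
13.65 lane x 113.9 y -1.0 z 41.2 F lane 0.5 0.0 z -2.3 M [ 0.08 -0.02  0.01] rot [-1.000e-04  1.167e-01  9.932e-01  2.000e-04]
```

>>> move_arm([
  [0, 0.1, 0.02, 0, 0, 0, -1],
  [0, 0.05, 0, 0, 0, 0, -1],
  [0, 0, 0, 0, 0, 0, -1],
])

```text
time: 13.9
tool_pos: [0.6002, 0.1945, 0.0411]
tool_rot: [0.0, 0.117, 0.993, 0.0]
contact_force: [0.1, -0.3, -1.0]
gripper_width: 0.13
grasp_force: 60.0
```

```bash
python3 st.py
```

```text
13.9 lane x 115.3 y -1.2 z 41.1 F lane -0.2 -0.2 z -1.0 M [ 0.01 -0.04  0.04] rot [0.000e+00 1.167e-01 9.932e-01 1.000e-04]
```

>>> move_arm([
  [0, 0.1, 0, 0, 0, 0, -1],
  [0, 0.05, 0, 0, 0, 0, -1],
  [0, 0, 0, 0, 0, 0, -1],
])

```text
time: 14.15
tool_pos: [0.6006, 0.1956, 0.0412]
tool_rot: [-0.0, 0.117, 0.993, -0.0]
contact_force: [-0.1, -1.3, -1.2]
gripper_width: 0.128
grasp_force: 59.9
```

```bash
python3 st.py
```

```text
14.15 lane x 116.5 y -1.3 z 41.2 F lane -1.3 -0.2 z -1.2 M [-0.23  0.07  0.01] rot [-0.000e+00  1.167e-01  9.932e-01 -2.000e-04]
```

>>> move_arm([
  [0, 0.05, 0, 0, 0, 0, -1],
  [0, 0.03, 0, 0, 0, 0, -1],
  [0, 0, 0, 0, 0, 0, -1],
])

```text
time: 14.4
tool_pos: [0.6007, 0.196, 0.0412]
tool_rot: [-0.0, 0.117, 0.993, -0.001]
contact_force: [-1.8, -3.7, -0.3]
gripper_width: 0.128
grasp_force: 60.1
```

```bash
python3 st.py
```

```text
14.4 lane x 116.9 y -1.3 z 41.2 F lane -4.0 0.9 z -0.3 M [-0.7   0.23  0.03] rot [-2.000e-04  1.167e-01  9.932e-01 -6.000e-04]
```

>>> move_arm([
  [0, 0.06, 0, 0, 0, 0, -1],
  [0, 0.06, 0, 0, 0, 0, -1],
  [0, 0, 0, 0, 0, 0, -1],
])

```text
time: 14.65
tool_pos: [0.6008, 0.1966, 0.0413]
tool_rot: [-0.0, 0.117, 0.993, -0.001]
contact_force: [-1.3, -5.9, 1.5]
gripper_width: 0.129
grasp_force: 60.2
```

```bash
python3 st.py
```

```text
14.65 lane x 117.5 y -1.3 z 41.3 F lane -6.1 -0.1 z 1.5 M [-1.09  0.42  0.04] rot [-4.000e-04  1.166e-01  9.932e-01 -1.300e-03]
```

>>> move_arm([
  [0, 0.06, 0, 0, 0, 0, -1],
  [0, 0.06, 0, 0, 0, 0, -1],
  [0, 0.03, 0, 0, 0, 0, -1],
  [0, 0, 0, 0, 0, 0, -1],
])

```text
time: 14.98
tool_pos: [0.601, 0.197, 0.0415]
tool_rot: [-0.001, 0.117, 0.993, -0.002]
contact_force: [-3.4, -9.4, 3.5]
gripper_width: 0.127
grasp_force: 60.5
```

```bash
python3 st.py
```

```text
14.98 lane x 117.9 y -1.4 z 41.5 F lane -10.0 1.1 z 3.5 M [-1.67  0.56  0.  ] rot [-6.000e-04  1.166e-01  9.932e-01 -2.300e-03]
```

>>> move_arm([
  [0, 0.05, 0, 0, 0, 0, -1],
  [0, 0, 0, 0, 0, 0, -1],
  [0, 0, 0, 0, 0, 0, -1],
  [0, 0, 0, 0, 0, 0, -1],
  [0, 0, 0, 0, 0, 0, -1],
])

```text
time: 15.4
tool_pos: [0.6011, 0.1972, 0.0415]
tool_rot: [-0.001, 0.117, 0.993, -0.003]
contact_force: [-3.5, -9.9, 3.3]
gripper_width: 0.127
grasp_force: 60.5
```

```bash
python3 st.py
```

```text
15.4 lane x 118.2 y -1.4 z 41.5 F lane -10.5 1.0 z 3.3 M [-1.88  0.63  0.01] rot [-7.000e-04  1.166e-01  9.932e-01 -2.500e-03]
```

>>> move_arm([
  [0, -0.06, 0, 0, 0, 0, -1],
  [0, -0.06, 0, 0, 0, 0, -1],
  [0, -0.06, 0, 0, 0, 0, -1],
  [0, -0.06, 0, 0, 0, 0, -1],
  [0, -0.04, 0, 0, 0, 0, -1],
  [0, 0, 0, 0, 0, 0, -1],
  [0, 0, 0, 0, 0, 0, -1],
])

```text
time: 15.98
tool_pos: [0.6008, 0.1964, 0.0412]
tool_rot: [-0.0, 0.117, 0.993, -0.001]
contact_force: [-0.9, -5.8, 0.5]
gripper_width: 0.127
grasp_force: 60.3
```

```bash
python3 st.py
```

```text
15.98 lane x 117.3 y -1.3 z 41.2 F lane -5.8 -0.5 z 0.5 M [-0.88  0.32  0.06] rot [-1.000e-04  1.167e-01  9.932e-01 -5.000e-04]
```

>>> move_arm([
  [0, -0.05, 0, 0, 0, 0, -1],
  [0, -0.05, 0, 0, 0, 0, -1],
  [0, 0, 0, 0, 0, 0, -1],
  [0, 0, 0, 0, 0, 0, -1],
])

```text
time: 16.32
tool_pos: [0.6007, 0.1961, 0.0412]
tool_rot: [0.0, 0.117, 0.993, 0.0]
contact_force: [-1.2, -2.6, -0.5]
gripper_width: 0.129
grasp_force: 60.2
```

```bash
python3 st.py
```

```text
16.32 lane x 117.0 y -1.3 z 41.2 F lane -2.8 0.6 z -0.5 M [-0.54  0.09  0.08] rot [1.000e-04 1.168e-01 9.932e-01 1.000e-04]
```

>>> move_arm([
  [0, -0.04, 0, 0, 0, 0, -1],
  [0, 0, 0, 0, 0, 0, -1],
  [0, 0, 0, 0, 0, 0, -0.6],
  [0, 0, 0, 0, 0, 0, -0.4],
  [0, 0, 0, 0, 0, 0, -0.2],
  [0, 0, 0, 0, 0, 0, 0],
  [0, 0, 0, 0, 0, 0, 0],
  [0, 0, 0, 0, 0, 0, 0],
])

```text
time: 16.98
tool_pos: [0.6007, 0.1957, 0.0414]
tool_rot: [0.0, 0.117, 0.993, 0.0]
contact_force: [0.2, 0.5, 0.0]
gripper_width: 0.501
grasp_force: 0.0
```

```bash
python3 st.py;  python3 - <<'E'
from h import *
f=manip.grab_frame("wrist"); cv2.imwrite("pics/w6.png",f["img"]); np.savez("pics/w6.npz",**f)
E
```

```text
16.98 lane x 116.6 y -1.3 z 41.4 F lane 0.5 -0.1 z 0.0 M [-0.04 -0.03  0.06] rot [2.000e-04 1.167e-01 9.932e-01 2.000e-04]
```

View pics/w6.png

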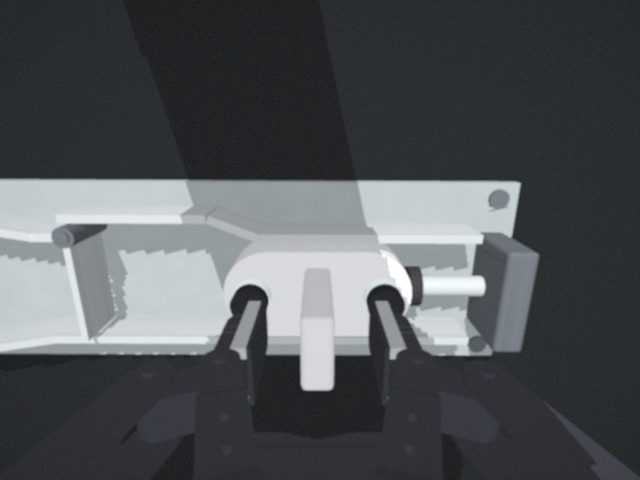

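Picture: the gate is shut across the lane (90,290), and the carrier front is touching the black pad at (412,285). Next I retract straight up.

>>> move_arm([
  [0, 0, -0.3, 0, 0, 0, 0],
  [0, 0, -0.8, 0, 0, 0, 0],
  [0, 0, -1.5, 0, 0, 0, 0],
  [0, 0, -2, 0, 0, 0, 0],
  [0, 0, -2, 0, 0, 0, 0],
  [0, 0, -2, 0, 0, 0, 0],
  [0, 0, -2, 0, 0, 0, 0],
  [0, 0, -1, 0, 0, 0, 0],
  [0, 0, 0, 0, 0, 0, 0],
  [0, 0, 0, 0, 0, 0, 0],
])

```text
time: 17.87
tool_pos: [0.601, 0.1956, 0.1583]
tool_rot: [0.001, 0.117, 0.993, 0.0]
contact_force: [0.9, 0.1, 0.2]
gripper_width: 0.499
grasp_force: 0.0
```

```bash
python3 st.py
python3 - <<'E'
from st import *
f=manip.grab_frame("wrist"); np.savez("pics/w7.npz",**f); a=np.load("pics/w6.npz")
L=lambda p,z:[((ray(f,p,z)[:2]-o)@e*1000).round(1) for e in(ex,ey)]
g=cv2.cvtColor(f["img"],cv2.COLOR_BGR2GRAY); m=(g<75).astype(np.uint8)
for x in(116.6-31+1,116.6+31+1):
    p=proj(f,np.r_[o+x/1e3*ex,.043]); u,v=p.round().astype(int); k=m[v-22:v+22,u-22:u+22]
    n,lab,st,ce=cv2.connectedComponentsWithStats(k); i=1+np.argmax(st[1:,4]); q=ce[i]+[u-22,v-22]; print(p,st[i],q,L(q,.043))
for n,y in(("row pad",0.0),):
  for z in(.02,):
    p=[proj(f,np.r_[o+x/1e3*ex+(-.001)*ey,z]) for x in range(150,185)]
    print([int(g[int(round(q[1])),int(round(q[0]))]) for q in p])
E
```

```text
17.87 lane x 116.6 y -1.7 z 158.3 F lane 0.3 -0.9 z 0.2 M [-0.03 -0.01  0.04] rot [9.000e-04 1.168e-01 9.932e-01 3.000e-04]
[276.33671304 232.70080703] [ 12  12  20  21 325] [275.83076923 232.78769231] [np.float64(86.2), np.float64(-0.1)]
[359.51911716 232.68570211] [ 11  12  20  21 327] [358.40366972 232.79816514] [np.float64(147.8), np.float64(-0.1)]
[48, 48, 43, 46, 41, 41, 93, 156, 202, 220, 230, 240, 247, 238, 144, 90, 79, 78, 96, 167, 224, 248, 254, 254, 254, 254, 254, 254, 254, 254, 254, 254, 254, 254, 254]
```

```bash
python3 -c "
from plant import manip; print(manip.job_done())"
```

```text
the job is handed in; nothing more can be done
None
```

The carrier is in the lane, square against the pad after a push of about 10 N. The gate is shut behind it, the gripper is clear, and the job was handed in at about 18 s; hand-in returned no verdict, and I had no pictures left to re-check the beaker, brush and bottle, though no move went near them.

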